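# Set the second ratchet stand and lay the tube across

### The arm

A 6-joint arm with a two-finger parallel gripper is mounted at the origin on the work surface. World frame = base frame: x ahead of the robot, y to its left, z up, the work surface at z = 0. Lengths are in mm, angles in degrees, forces in N, time in s.
With the tool pointing down it reaches from about 350 to 850 mm from the base axis. Payload 8.1 kg.
Tool frame: the origin (TCP) lies at the very end of the fingers, on their centre line; the grasp point (between the pads) lies 19 mm behind it (r.grip_depth is the distance from the TCP to the grasp point, in mm); y points along the fingers, z is the direction in which the jaws open and shut, and the axes are right-handed (so a half turn about y gives the same grasp; the last joint's range is limited). The gripper opens to 85 mm and grips with 20 to 120 N. Pads are 22 mm wide; open, the fingers measure 114 mm over their backs; the gripper's body (76 mm by 85 mm) begins 54 mm behind the grasp point. The pads swing forward as they close: fully open they stand 13 mm farther back than shut.
Start: joints at [-73.648, 7.471, 85.268, -0, 87.261, -4.893], TCP at [217.437, -559.22, 231.292] pointing down, gripper open.
Joint ranges: [-169.43, 169.43], [-51.17, 129.36], [1.28, 143.12], [-76.62, 256.62], [0, 156.53], [-152.29, 152.29]. Speed limits (degrees/s): [136.94, 136.94, 159.86, 180, 180, 180].

### API

Orientations are given as [roll, pitch, yaw] about the fixed x, y, z axes, in that order (R = Rz(yaw) Ry(pitch) Rx(roll)).
In Python, from bench import readout, eyes, r gives the robot as it stands. The module is installed in compiled form; this text tells all that it offers.
- The arm moves only by the tool move_arm, never from a script. Its argument "motion" is text: rows parted by semicolons, each of 6 numbers parted by spaces: the shift along the world's x, y, z in cm, then the turn, a rotation vector about the world's x, y, z in degrees. A call has 1 to 10 rows; each row is the pose to reach, as a shift and turn from the pose commanded when the call began; what a row does not reach only later rows make up. A row lasts 1/12 s, in which the tool goes at most 41.7 mm and 7.16 degrees, less where a joint would pass 70% of its speed; a pose out of reach is approached as far as the arm can. A call with a gripper value outside its range is refused whole. "fingers" is the finger opening in cm, from 0 to 8.54, set as the call begins (left out, the last holds). The fingers move at their own pace and stop on an object; "squeeze" is the grip in N (left out, the last holds). Time passes only in rows, so rows that repeat a pose let the fingers close. It gives the time, the measured TCP pose, the force and the opening at its end, in the units of the state.
- readout.sense(): the state, without advancing time (a new reading comes with each control period).
- eyes.snapshot(name): name is "scene" or "top"; returns a dict with "image" (480x640x3 uint8, blue, green, red), "fx", "fy", "cx", "cy" (pixels), "world_to_cam" (4x4, takes a point from world to camera coordinates). Camera axes: x right, y down, z forward; pixel columns grow to the right and rows downward; lengths in mm; the calibration is good to about 2 mm. A picture is of the moment at which its call begins. There is no depth.
- r.hand_in(): hands the job in, once; it reports no verdict.
The state is a dict: "time": time; "joint_pos": joint angles; "qd": joint speeds; "joint_efforts": joint torques, N m; "tool_pos": TCP position; "tcp_rot": TCP orientation; "ft_force": force on the tool from outside, world axes, zero at the start; "wrist_torque": the same for the moment, N m; "finger_gap": finger opening in mm.
Only numpy, scipy, OpenCV 4.12 (cv2) and the standard library are available. Lean on these libraries where they do the work, as an engineer would, in place of code of your own. Each camera call takes 0.05 s, during which the arm holds its last target. There are 200 camera calls.

### The job

One of the two ratchet stands is already set. Lift the collapsed stand's column, notch by notch, to the notch that brings its cradle most nearly level with the set one, let the pawl drop in under it and lower the column gently until the pawl carries it, without dropping or ramming it; let go. Then lay the square steel tube gently across both cradles. Leave the set stand's height alone and do not disturb the tools on the bench.

Things in the scene. Friction and masses are not known exactly. Their poses are not given: they have to be found in the camera images.
- stand_low: Fixed blue frame of the collapsed stand: foot 146 x 146 mm, square sleeve with a collar (50 x 50 mm) up to 150 mm over the bench. Origin: foot centre on the bench, z up. Its column slides only straight up and down in it, rubbing with about 2 N.
- column_low: Its sliding column, 0.7 to 0.9 kg, at first fully down. Origin: middle of the cradle floor, then 176 mm over the bench; y the way the tube is to lie. Dark iron head 58 (x) x 36 (y) x 24 mm below the floor: grip its flat faces at y +-18 mm. Floor 44 mm wide between two flared horns, 20 mm high. Below it a steel bar with three notches 20 mm apart on its +x side.
- column_rise (a joint): Height of the low column above its lowest place, 0 to 0.096 m. It hangs on the pawl at 0.030, 0.050 or 0.070, but the screw stem under this head was left turned, so all three are higher or lower by the same unknown amount of up to 7 mm: feel for them. It can go down a notch only with the pawl held open.
- pawl_low: Low stand's gravity pawl: steel nose through the sleeve's +x side, bail handle round the sleeve, rubber grip 90 mm out at -x, 71 mm up. Origin: pivot pin, 26 mm to +x of the sleeve axis, 95 mm up. The bail's weight swings the nose in: teeth of the rising column push it aside with some 5 N; about 3 mm above each hanging height it drops in (0.1 s) and bars the way down. Need not be touched.
- pawl_swing (a joint): Swing of that pawl: 0 with the nose fully in under a tooth, about 0.18 rad as a tooth passes.
- column_set: Column of the other, identical stand, 225 to 250 mm to one side of the low one along y, same origin and sizes; it stays where it is, its cradle floor 208 to 242 mm over the bench. Leave it at its height.
- tube: Square steel tube, 25 by 25 by 360 mm, about 0.5 kg, lying on the bench near the robot. The origin is the centre of its underside, y along its length, z up.
- hammer: hammer lying on the bench to the right, not to be disturbed; origin at the middle of its underside.
- wrench: steel wrench lying on the bench to the left, not to be disturbed; origin at the middle of its underside.
- oilcan: small oil can with a thin spout, 64 mm diameter, 165 mm high, to the left, not to be disturbed; origin at the centre of its foot.
Not all that is in view belongs to the job. Leave any purple or red look-alike of the part that bears column_set alone. What is shaped like the stand_low but white is not meant.

How it is judged (in metres and radians):
On the way:
1. the low stand's column hangs on its pawl, its cradle level with the set one to 13 mm, and is let go (z of column_low in the frame of column_set between -0.013 and 0.013 m and contact force between column_low and pawl_low above 3 N and value of joint pawl_swing below 0.03 rad and contact force between the fingers and column_low below 0.1 N), for 0.2 s.
At the end, for the whole second after the job is handed in: The low column hangs on its pawl with its cradle floor level with the set one to 13 mm, the tube lies at rest on the floors of both cradles (its underside no more than 12 mm above either floor), and everything is let go (z of column_low in the frame of column_set between -0.013 and 0.013 m and contact force between column_low and pawl_low above 3 N and value of joint pawl_swing below 0.03 rad and contact force between tube and column_low above 0.5 N and contact force between tube and column_set above 0.5 N and z of tube in the frame of column_low below 0.012 m and z of tube in the frame of column_set below 0.012 m and linear speed of tube below 0.01 m/s); the robot touches nothing.
It fails at once if the column is rammed down onto its pawl (over 25 N) (contact force between column_low and pawl_low above 25 N and value of joint pawl_swing below 0.02 rad and velocity of joint column_rise below 0.01 m/s).
It fails at once if the column falls, at over 0.05 m/s with no finger on it (velocity of joint column_rise below -0.05 m/s and contact force between the fingers and column_low below 0.1 N).
It fails at once if the tube is dropped or pressed hard onto a cradle (over 30 N) (contact force between tube and column_low above 30 N or contact force between tube and column_set above 30 N).
It fails at once if the set stand's column is moved by more than 6 mm (distance of column_set from where it was at the start of the episode above 0.006 m).
It fails at once if the hammer, wrench or oil can is moved by more than 25 mm (distance of any of hammer, wrench, oilcan from where it was at the start of the episode above 0.025 m).
It also fails if it takes over 72 s, if anything falls off the work surface, if the arm or the gripper's body presses on something with over 40 N, if the wrist force passes 120 N, or if a joint passes its speed limit or range.

## Working session

There is one attempt and no reset: what is moved stays moved. The work goes in short steps, Python scripts to look and compute and a tool call to move; the robot and the scene stay as the last step left them, time stands still between calls to the robot, and variables do not carry over. Pictures are saved under pics/ and viewed, about 8 in all and at most 12, crops included, and the job is handed in when it is done.

Besides the shell and the picture viewer there is one more tool, called after "Request:" as a command line: name --argument value ..., lists and objects as JSON in quotes. move_arm: Moves the arm, as the interface text tells. Its arguments: {"type":"object","properties":{"motion":{"type":"string"},"fingers":{"type":"number"},"squeeze":{"type":"number"}},"required":["motion"]}

```bash
mkdir -p pics
cat > h.py <<'E'
import numpy as np, cv2
from bench import readout, eyes, r
def snap(n,f):
    s=eyes.snapshot(n); cv2.imwrite(f'pics/{f}.png',s['image']); np.savez(f'pics/{f}.npz',**s); return s
def load(f): return dict(np.load(f'pics/{f}.npz'))
def ray(s,u,v):
    T=np.array(s['world_to_cam']);R=T[:3,:3];t=T[:3,3]
    d=R.T@np.array([(u-s['cx'])/s['fx'],(v-s['cy'])/s['fy'],1.]); return -R.T@t,d
def onz(s,u,v,z):
    c,d=ray(s,u,v); return c+d*(z-c[2])/d[2]
def proj(s,p):
    q=np.array(s['world_to_cam'])@np.append(p,1); return np.array([s['fx']*q[0]/q[2]+s['cx'],s['fy']*q[1]/q[2]+s['cy']])
def two(s1,p1,s2,p2):
    c1,d1=ray(s1,*p1);c2,d2=ray(s2,*p2);d1/=np.linalg.norm(d1);d2/=np.linalg.norm(d2)
    a=np.linalg.lstsq(np.c_[d1,-d2],c2-c1,rcond=None)[0]; x=c1+a[0]*d1;y=c2+a[1]*d2
    return (x+y)/2,np.linalg.norm(x-y)
E
python3 - <<'E'
from h import *
for n in('scene','top'):
    s=snap(n,n); c,d=ray(s,320,240); print(n,c.round(),(d/np.linalg.norm(d)).round(2),s['fx'])
print(readout.sense())
E
```

```text
scene [1414. -116.  943.] [-0.75  0.14 -0.64] 446.53524450860215
top [ 375.   81. 1409.] [ 0.08 -0.01 -1.  ] 515.7049528657974
{'time': 0.1, 'joint_pos': array([-7.36481379e+01,  7.51022137e+00,  8.53226420e+01,  7.01770398e-04,
        8.72596782e+01, -4.89384622e+00]), 'qd': array([ 0.0028508 , -0.05270957, -0.20298525,  0.00250954,  0.01974702,
       -0.01959951]), 'joint_efforts': array([ 1.85353019e-03, -5.70950246e+01, -5.01942694e+01, -1.29106165e-04,
        8.19966051e-03,  2.52808172e-05]), 'tool_pos': array([ 217.30353748, -558.75511289,  230.35895696]), 'tcp_rot': array([-9.00921444e+01,  8.59306262e-03, -1.58754333e+02]), 'ft_force': array([ 0.50662994,  0.26003911, -0.55739229]), 'wrist_torque': array([ 0.00220084, -0.05474175,  0.0208272 ]), 'finger_gap': 85.80215377209021}
```

View pics/scene.png

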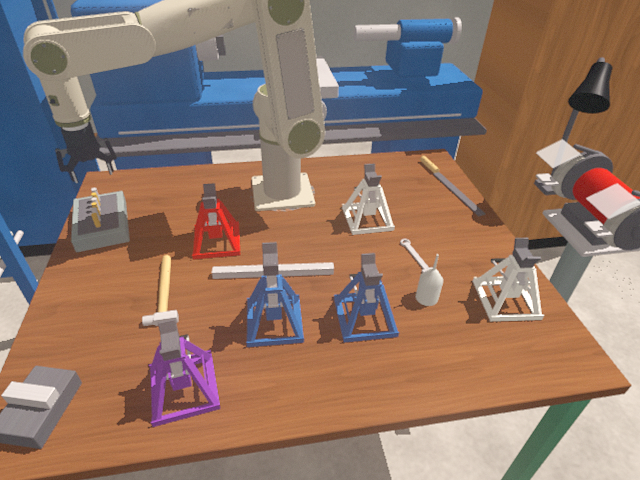

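View pics/top.png

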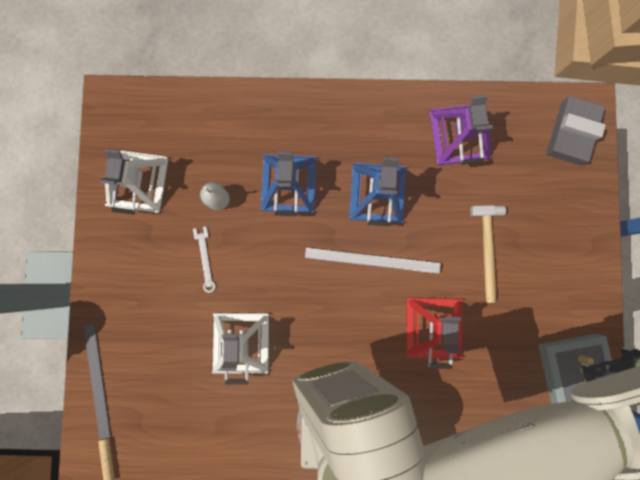

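The two blue stands are the job's. In the scene view the taller one, the set stand, is at (270,255) and the collapsed one is at (370,270). In the top view they are at (389,178) and (286,170). Look-alikes to avoid are the white stands at scene (370,180) and (520,250), the purple at (172,330) and the red at (211,200). The tube is at scene (273,271), top (372,260). I'll check this choice in a close crop.

Run:
```python
from h import *
a=load('scene')['image'][235:350,205:405]; b=load('top')['image'][140:280,245:445]
cv2.imwrite('pics/crop.png',np.vstack([cv2.resize(a,(400*2-200,345),interpolation=3)[:,:600],cv2.resize(b,(600,420),interpolation=3)])[:765] if 0 else np.hstack([cv2.resize(a,None,fx=4,fy=4,interpolation=2)[:, :800]]))
cv2.imwrite('pics/cropt.png',cv2.resize(b,None,fx=4,fy=4,interpolation=2))
```

```text
(no output)
```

View pics/crop.png

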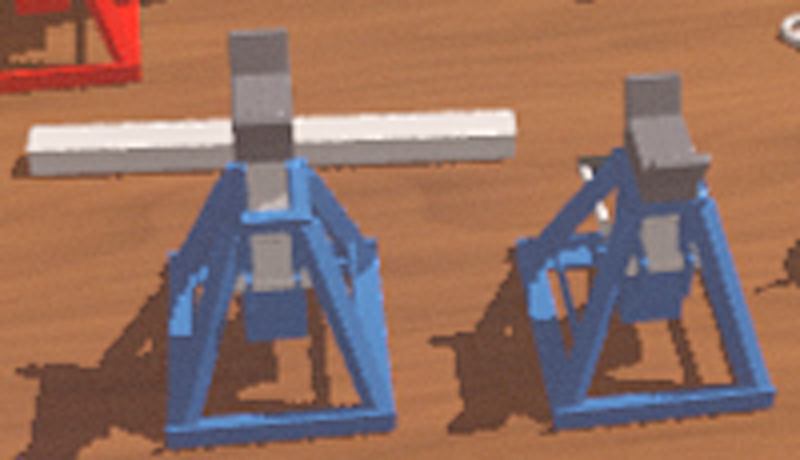

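View pics/cropt.png

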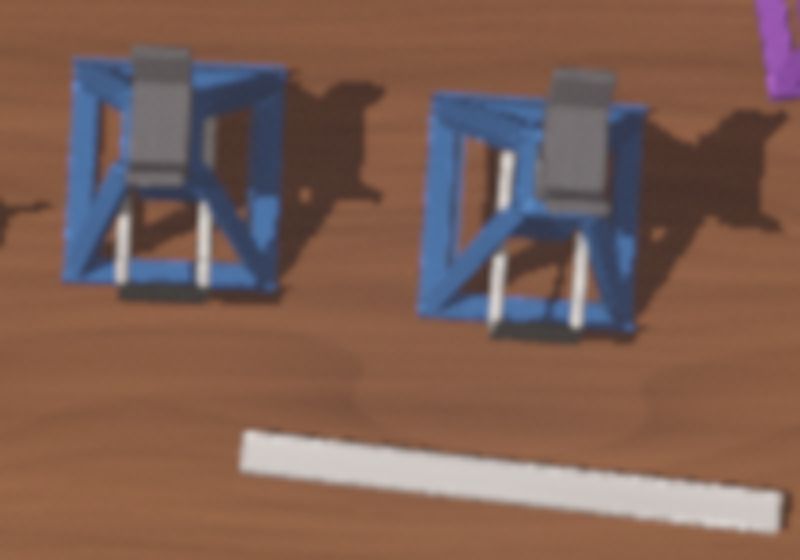

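Run:
```python
from h import *
t=load('top');s=load('scene')
tp=lambda p:(p[0]/4+245-.4,p[1]/4+140-.4); sp=lambda p:(p[0]/4+205-.4,p[1]/4+235-.4)
for n,c in dict(low=[(73,58),(286,66),(277,290),(63,282)],set=[(432,93),(648,104),(636,332),(417,316)]).items():
    for z in (0,12):
        P=np.array([onz(t,*tp(p),z)[:2] for p in c]); print(n,z,P.mean(0).round(1),'sides',[np.linalg.norm(P[i]-P[i-1]).round(1) for i in range(4)])
    a=P[0]-P[1]; b=P[0]-P[3]; print('yaw',np.degrees(np.arctan2(-a[0],a[1])),np.degrees(np.arctan2(b[1],b[0])))
# far(+x) horn top corners: top view & scene
for n,a,b in [('lowL',(135,45),(710,156)),('lowR',(191,48),(655,156)) ,('setfarhornL',(555,68),None)]:
    if b: print(n,two(t,tp(a),s,sp(b)))
# tube
m=cv2.inRange(t['image'],(150,150,150),(255,255,255)); m[:, :300]=0;m[:,445:]=0;m[:244]=0;m[276:]=0
rc=cv2.minAreaRect(cv2.findContours(m,0,2)[0][np.argmax([cv2.contourArea(k) for k in cv2.findContours(m,0,2)[0]])]); bx=cv2.boxPoints(rc)
P=np.array([onz(t,*p,25)[:2] for p in bx]);print('tube',P.mean(0),P.round())
# projections of head corners in scene for low
```

```text
low 0 [647.  161.9] sides [np.float64(157.6), np.float64(148.6), np.float64(157.3), np.float64(147.8)]
low 12 [644.7 161.2] sides [np.float64(156.2), np.float64(147.3), np.float64(156.0), np.float64(146.5)]
yaw -1.139079327434024 -0.8243012925506571
set 0 [625.7 -86.4] sides [np.float64(156.4), np.float64(149.8), np.float64(159.4), np.float64(150.5)]
set 12 [623.5 -84.9] sides [np.float64(155.0), np.float64(148.5), np.float64(158.1), np.float64(149.2)]
yaw -1.90861948151658 -3.002746730638741
lowL (array([685.50238202, 176.3190129 , 201.51295891]), np.float64(0.8113905386999876))
lowR (array([683.54521022, 142.66859722, 204.38355449]), np.float64(0.8255977802333))
tube [436.70742562 -69.18592352] [[ 440.  112.]
 [ 467.  109.]
 [ 433. -251.]
 [ 406. -247.]]
```

Run:
```python
from h import *
t=load('top')['image'];s=load('scene')['image']
def c(im,u,v): return cv2.resize(im[v:v+30*1,u:u+40],(400,300),interpolation=cv2.INTER_CUBIC)
def d(im,u,v): return cv2.resize(im[v:v+40,u:u+40],(400,400),interpolation=cv2.INTER_CUBIC)[:300] 
# scene set rows 240-280, low 250-290
A=cv2.resize(s[240:280,250:290],(400,300),interpolation=2);B=cv2.resize(s[250:290,350:390],(400,300),interpolation=2)
C=cv2.resize(t[154:194,370:410],(400,300),interpolation=2);D=cv2.resize(t[149:189,266:306],(400,300),interpolation=2)
im=np.vstack([np.hstack([A,B]),np.hstack([C,D])]); im=np.clip(im.astype(float)*1.6,0,255).astype('uint8')
cv2.imwrite('pics/heads.png',im)
```

```text
(no output)
```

View pics/heads.png

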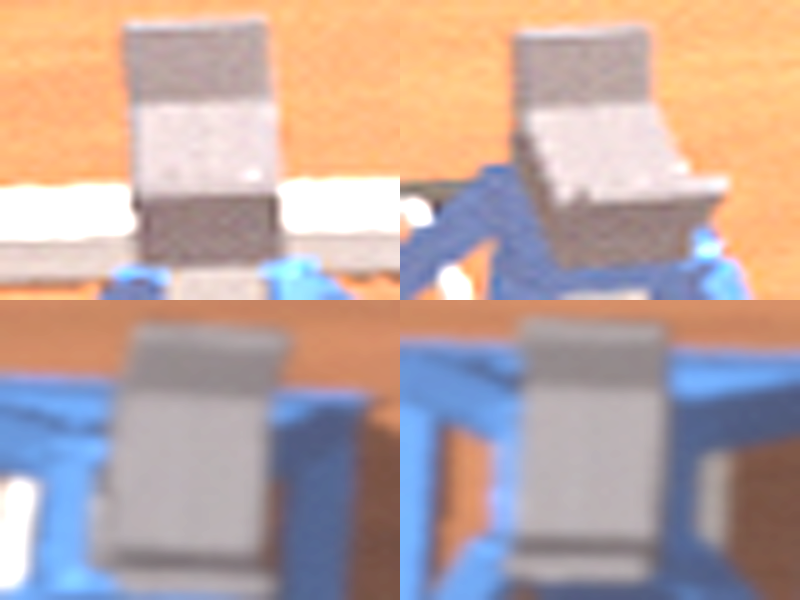

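Run:
```python
from h import *
t=load('top');s=load('scene')
def T(o,x,y):return (o[0]+x/10-.5,o[1]+y/7.5-.5)
def sS(x,y):return T((250,240),x,y)
def sL(x,y):return T((350,250),x-400,y)
def tS(x,y):return T((370,154),x,y-300)
def tL(x,y):return T((266,149),x-400,y-300)
print('set')
for n,a,b in [('+x horn +y',tS(135,325),sS(280,194)),('+x horn -y',tS(288,333),sS(137,195)),('-x horn +y',tS(115,554),sS(268,20)),('-x horn -y',tS(265,564),sS(125,22))]:
    p,e=two(t,a,s,b);print(n,p.round(1),e.round(1))
print('low')
for n,a,b in [('+x horn +y',tL(520,320),sL(728,182)),('+x horn -y',tL(662,325),sL(565,200)),('-x horn +y',tL(517,547),sL(648,28)),('-x horn -y',tL(663,552),sL(515,32))]:
    p,e=two(t,a,s,b);print(n,p.round(1),e.round(1))
```

```text
set
+x horn +y [665.1 -69.2 242.6] 1.2
+x horn -y [ 662.9 -102.7  244.8] 1.3
-x horn +y [592.3 -64.5 250.6] 1.7
-x horn -y [589.7 -98.4 251.7] 1.7
low
+x horn +y [684.9 177.8 200.2] 0.5
+x horn -y [684.  141.2 196.6] 6.2
-x horn +y [611.4 177.  201.4] 0.7
-x horn -y [610.2 142.5 202.9] 1.3
```

The heads are located: low at about (648,160), set at about (627,-84) with its floor near 223 mm, so the middle notch is likely. The tube's centre is near (437,-69), yaw -5.4°. The choice of stands holds, so I move now.

Request:
move_arm --motion "0 0 4 0 0 0; 0 0 8 0 0 0; 0 0 11 0 0 0; 21 35 11 0 0 -22.2; 21 35 11 0 0 -22.2; 21 35 11 0 0 -22.2; 21 35 11 0 0 -22.2; 21 35 11 0 0 -22.2; 21 35 11 0 0 -22.2; 21 35 11 0 0 -22.2" --fingers 8.54

```text
time: 0.93
tool_pos: [367.3, -308.2, 340.9]
tcp_rot: [-90.0, -0.0, 179.0]
ft_force: [0.3, -0.7, 0.5]
finger_gap: 85.6
```

```bash
python3 -c "
from h import *
print(readout.sense()['joint_pos'],readout.sense()['tool_pos'],readout.sense()['tcp_rot'])"
```

```text
[-4.61356893e+01 -1.24032497e+01  9.32588493e+01  5.87199280e-03
  9.91697896e+01  4.48433501e+01] [ 367.28235694 -308.19900774  340.9162559 ] [-9.00220900e+01 -1.37931036e-02  1.79021898e+02]
```

Request:
move_arm --motion "27 44 0 0 0 0; 27 44 0 0 0 0; 27 44 0 0 0 0; 27 44 0 0 0 0; 27 44 0 0 0 0; 27 44 0 0 0 0; 27 44 0 0 0 0; 27 44 0 0 0 0; 27 44 0 0 0 0; 27 44 0 0 0 0"

```text
time: 1.77
tool_pos: [585.3, 47.1, 340.8]
tcp_rot: [-90.0, -0.0, 179.1]
ft_force: [-0.3, -1.0, 0.2]
finger_gap: 85.3
```

Request:
move_arm --motion "0 0 0 0 0 0; 0 0 0 0 0 0"

```text
time: 1.93
tool_pos: [584.9, 47.2, 339.5]
tcp_rot: [-90.0, -0.2, 179.3]
ft_force: [-0.3, -0.5, -0.1]
finger_gap: 85.6
```

Request:
move_arm --motion "3 5.6 0 0 0 0; 6.3 11.3 -2 0 0 0; 6.3 11.3 -2 0 0 0; 6.3 11.3 -5 0 0 0; 6.3 11.3 -9 0 0 0; 6.3 11.3 -12 0 0 0; 6.3 11.3 -12 0 0 0; 6.3 11.3 -12 0 0 0"

```text
time: 2.6
tool_pos: [646.2, 156.5, 219.4]
tcp_rot: [-89.9, -0.3, 179.0]
ft_force: [-1.2, 1.7, 0.5]
finger_gap: 85.1
```

Run:
```python
from h import *
a=snap('scene','s2')['image'][190:310,290:450];b=snap('top','t2')['image'][120:240,210:370]
cv2.imwrite('pics/c2.png',np.hstack([cv2.resize(i,(400,300),interpolation=2) for i in(a,b)]))
```

```text
(no output)
```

View pics/c2.png

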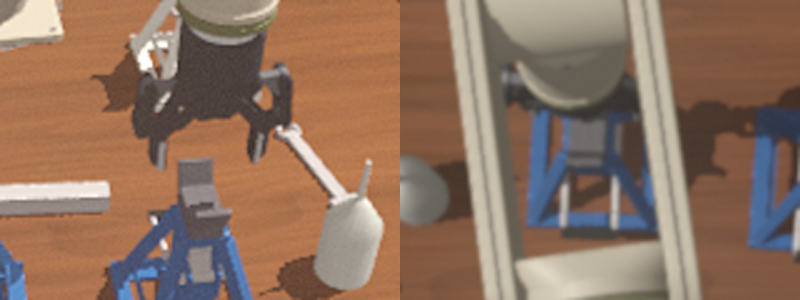

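The open fingers straddle the head, which shows at (200,190) left and (590,140) right. I descend.

Request:
move_arm --motion "0.1 0.2 -2 0 0 0; 0.1 0.3 -4 0 0 0; 0.1 0.3 -6.2 0 0 0; 0.1 0.3 -6.2 0 0 0; 0.1 0.3 -6.2 0 0 0"

```text
time: 3.12
tool_pos: [649.3, 160.6, 161.2]
tcp_rot: [-90.0, 0.1, 179.0]
ft_force: [0.8, 0.1, 1.4]
finger_gap: 85.6
```

Request:
move_arm --motion "0 0 0 0 0 0; 0 0 0 0 0 0; 0 0 0 0 0 0; 0 0 0 0 0 0; 0 0 0 0 0 0; 0 0 0 0 0 0; 0 0 0 0 0 0; 0 0 0 0 0 0" --fingers 3.0 --squeeze 60

```text
time: 3.78
tool_pos: [649.7, 159.2, 161.7]
tcp_rot: [-89.9, 0.1, 179.0]
ft_force: [-2.9, -8.5, 8.6]
finger_gap: 34.3
```

Request:
move_arm --motion "0 0 0.4 0 0 0; 0 0 0.8 0 0 0; 0 0 1.2 0 0 0; 0 0 1.6 0 0 0; 0 0 2.0 0 0 0; 0 0 2.4 0 0 0; 0 0 2.8 0 0 0; 0 0 3.2 0 0 0; 0 0 3.6 0 0 0; 0 0 4 0 0 0"

```text
time: 4.62
tool_pos: [649.6, 159.2, 198.1]
tcp_rot: [-89.9, 0.0, 179.0]
ft_force: [9.8, -5.0, -16.4]
finger_gap: 34.4
```

Request:
move_arm --motion "0 0 0.4 0 0 0; 0 0 0.8 0 0 0; 0 0 1.2 0 0 0; 0 0 1.6 0 0 0; 0 0 2.0 0 0 0; 0 0 2.2 0 0 0; 0 0 2.2 0 0 0; 0 0 2.2 0 0 0; 0 0 2.2 0 0 0"

```text
time: 5.37
tool_pos: [649.6, 159.2, 220.2]
tcp_rot: [-89.9, 0.0, 179.0]
ft_force: [8.1, -5.0, -8.1]
finger_gap: 34.2
```

Request:
move_arm --motion "0 0 0.15 0 0 0; 0 0 0.3 0 0 0; 0 0 0.3 0 0 0; 0 0 0.3 0 0 0"

```text
time: 5.7
tool_pos: [649.6, 159.2, 222.6]
tcp_rot: [-89.9, 0.0, 178.9]
ft_force: [8.0, -4.7, -11.2]
finger_gap: 34.5
```

Request:
move_arm --motion "0 0 -0.1 0 0 0; 0 0 -0.2 0 0 0; 0 0 -0.3 0 0 0; 0 0 -0.4 0 0 0; 0 0 -0.4 0 0 0"

```text
time: 6.12
tool_pos: [649.6, 159.2, 219.5]
tcp_rot: [-89.9, 0.1, 179.0]
ft_force: [6.3, -5.0, -7.4]
finger_gap: 34.0
```

Request:
move_arm --motion "0 0 -0.1 0 0 0; 0 0 -0.2 0 0 0; 0 0 -0.3 0 0 0; 0 0 -0.3 0 0 0"

```text
time: 6.45
tool_pos: [649.6, 159.2, 216.6]
tcp_rot: [-89.9, 0.1, 179.0]
ft_force: [6.5, -4.4, -6.2]
finger_gap: 34.3
```

Request:
move_arm --motion "0 0 -0.1 0 0 0; 0 0 -0.2 0 0 0; 0 0 -0.3 0 0 0; 0 0 -0.3 0 0 0"

```text
time: 6.78
tool_pos: [649.6, 159.2, 213.6]
tcp_rot: [-89.9, 0.1, 179.0]
ft_force: [6.6, -5.2, -7.1]
finger_gap: 34.0
```

Request:
move_arm --motion "0 0 -0.1 0 0 0; 0 0 -0.2 0 0 0; 0 0 -0.2 0 0 0"

```text
time: 7.03
tool_pos: [649.6, 159.2, 211.6]
tcp_rot: [-89.9, 0.1, 179.0]
ft_force: [6.8, -4.8, -7.6]
finger_gap: 34.5
```

Request:
move_arm --motion "0 0 -0.1 0 0 0; 0 0 -0.2 0 0 0; 0 0 -0.2 0 0 0"

```text
time: 7.28
tool_pos: [649.7, 159.2, 210.3]
tcp_rot: [-89.9, 0.1, 179.0]
ft_force: [5.2, -6.2, -3.8]
finger_gap: 34.2
```

Request:
move_arm --motion "0 0 -0.1 0 0 0; 0 0 -0.2 0 0 0; 0 0 -0.2 0 0 0"

```text
time: 7.53
tool_pos: [649.7, 159.2, 210.1]
tcp_rot: [-89.9, 0.1, 179.0]
ft_force: [-1.2, -6.3, 6.3]
finger_gap: 34.3
```

Request:
move_arm --motion "0 0 0.1 0 0 0; 0 0 0.1 0 0 0"

```text
time: 7.7
tool_pos: [649.7, 159.2, 210.3]
tcp_rot: [-89.9, 0.1, 179.0]
ft_force: [2.2, -5.5, 2.5]
finger_gap: 34.1
```

Request:
move_arm --motion "0 0 0 0 0 0; 0 0 0 0 0 0; 0 0 0 0 0 0; 0 0 0 0 0 0; 0 0 0 0 0 0; 0 0 0 0 0 0; 0 0 0 0 0 0" --fingers 8.5

```text
time: 8.28
tool_pos: [648.8, 161.1, 209.3]
tcp_rot: [-90.0, 0.0, 179.1]
ft_force: [-0.0, 0.8, -0.3]
finger_gap: 85.0
```

Request:
move_arm --motion "0 0 2 0 0 0; 0 0 5 0 0 0; 0 0 9 0 0 0; 0 0 13 0 0 0; 0 0 13 0 0 0; -4 -4 13 0 0 0; -8 -7 13 0 0 0; -12 -10 13 0 0 0; -14 -14 13 0 0 0; -15 -17 13 0 0 0"

```text
time: 9.12
tool_pos: [507.1, 10.0, 339.3]
tcp_rot: [-90.0, 0.0, 179.2]
ft_force: [-0.3, -0.5, -0.2]
finger_gap: 85.1
```

Run:
```python
from h import *
s=snap('scene','s3')['image']
snap('top','t3')
print(readout.sense()['tool_pos'],readout.sense()['joint_pos'])
A=cv2.resize(s[240:280,250:290],(400,300),interpolation=2);B=cv2.resize(s[230:270,350:390],(400,300),interpolation=2)
im=np.vstack([np.clip(np.hstack([A,B])*1.6,0,255).astype('uint8'),cv2.resize(s[220:320,190:457],(800,300),interpolation=2)])
cv2.imwrite('pics/c3.png',im)
```

```text
[506.92798234   6.05650624 339.89800186] [-5.03318157 -8.15519907 89.61861012 -0.10999917 98.47569436 86.14984003]
```

View pics/c3.png

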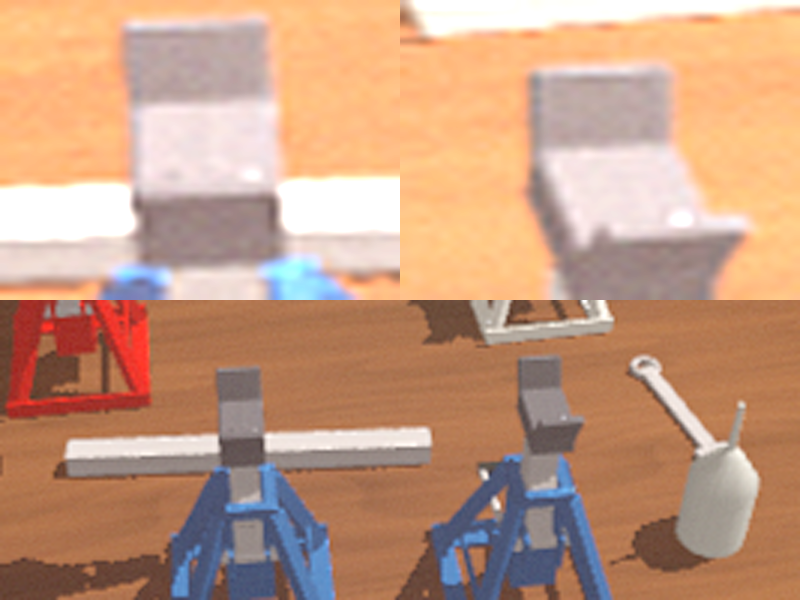

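Run:
```python
from h import *
s=load('scene')
from scipy.optimize import brentq
def z(xy,row): return brentq(lambda z:proj(s,[*xy,z])[1]-row,100,350)
print('low before',z((610.8,159.7),250+30/7.5-.5),'after',z((610.8,159.7),230+68/7.5-.5),'set',z((591,-81.5),240+21/7.5-.5))
print('+x: low before',z((684.5,159.7),250+190/7.5-.5),'after',z((684.5,159.7),230+230/7.5-.5),'set',z((664,-86),240+194/7.5-.5))
m=cv2.inRange(s['image'],(150,150,150),(255,255,255))
```

```text
low before 202.1900578171246 after 250.85840216192508 set 251.21535297785206
+x: low before 198.81079601047293 after 246.26252002672467 set 243.94662478124053
```

Request:
move_arm --motion "-7 -7.4 -3 0 0 42.7; -7 -7.4 -3 0 0 42.7; -7 -7.4 -3 0 0 42.7; -7 -7.4 -3 0 0 42.7; -7 -7.4 -3 0 0 42.7; -7 -7.4 -3 0 0 42.7; -7 -7.4 -3 0 0 85.4; -7 -7.4 -3 0 0 85.4; -7 -7.4 -3 0 0 85.4; -7 -7.4 -3 0 0 85.4"

```text
time: 10.05
tool_pos: [439.3, -63.6, 309.4]
tcp_rot: [-90.0, 0.0, -109.7]
ft_force: [0.4, -0.6, 0.9]
finger_gap: 85.1
```

Run:
```python
from h import *
s=load('scene');t=load('top')
def sS(x,y):return (250+x/10-.5,240+y/7.5-.5)
def sL(x,y):return (350+(x-400)/10-.5,250+y/7.5-.5)
def tS(x,y):return (370+x/10-.5,154+(y-300)/7.5-.5)
def tL(x,y):return (266+(x-400)/10-.5,149+(y-300)/7.5-.5)
print('low +x joint',onz(t,*tL(591.5,387),178),'-x joint',onz(s,*sL(590,104),178))
print('set +x joint',onz(t,*tS(198,390),225),'-x joint',onz(s,*sS(204,103),225))
```

```text
low +x joint [668.79061449 161.83881072 178.        ] -x joint [621.52109217 162.02694137 178.        ]
set +x joint [649.25829221 -85.68748001 225.        ] -x joint [600.79985893 -82.595727   225.        ]
```

Request:
move_arm --motion "-0.2 -0.5 -4 0 0 14.3; -0.2 -0.5 -8 0 0 14.3; -0.2 -0.5 -12 0 0 14.3; -0.2 -0.5 -16 0 0 14.3; -0.2 -0.5 -20 0 0 14.3; -0.2 -0.5 -22 0 0 14.3; -0.2 -0.5 -22 0 0 14.3; -0.2 -0.5 -22 0 0 14.3"

```text
time: 10.72
tool_pos: [436.2, -68.4, 88.7]
tcp_rot: [-90.1, 0.0, -95.8]
ft_force: [0.3, -0.3, 0.8]
finger_gap: 85.1
```

Run:
```python
from h import *
s=snap('scene','s4')['image'][200:320,190:350]
cv2.imwrite('pics/c4.png',cv2.resize(s,(640,480),interpolation=2))
```

```text
(no output)
```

View pics/c4.png

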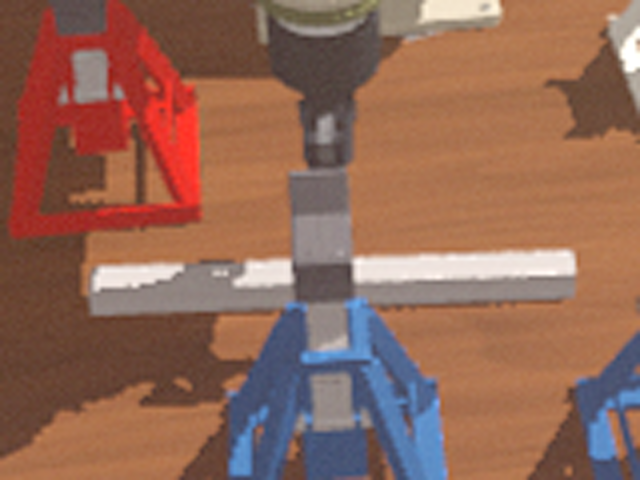

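The gripper is over the tube's middle, at (325,270) in the crop. I go down and grip.

Request:
move_arm --motion "0 0 -3 0 0 0; 0 0 -6 0 0 0; 0 0 -7.5 0 0 0; 0 0 -8.2 0 0 0; 0 0 -8.2 0 0 0; 0 0 -8.2 0 0 0"

```text
time: 11.27
tool_pos: [438.8, -69.3, 9.3]
tcp_rot: [-89.8, -0.0, -95.8]
ft_force: [-0.7, -0.5, 0.5]
finger_gap: 85.0
```

Request:
move_arm --motion "0 0 0 0 0 0; 0 0 0 0 0 0; 0 0 0 0 0 0; 0 0 0 0 0 0; 0 0 0 0 0 0; 0 0 0 0 0 0; 0 0 0 0 0 0; 0 0 0 0 0 0; 0 0 0 0 0 0; 0 0 0 0 0 0" --fingers 1.5 --squeeze 70

```text
time: 12.1
tool_pos: [437.6, -69.0, 8.0]
tcp_rot: [-89.9, -0.0, -95.8]
ft_force: [-1.1, -0.2, 6.5]
finger_gap: 23.1
```

Request:
move_arm --motion "0 0 1 0 0 0; 0 0 3 0 0 0; 0 0 6 0 0 0; 0 0 10 0 0 0; 0 0 14 0 0 0; 0 0 18 0 0 0; 0 0 22 0 0 0; 0 0 26 0 0 0; 0 0 29.5 0 0 0; 0 0 29.5 0 0 0"

```text
time: 12.93
tool_pos: [439.3, -69.5, 310.9]
tcp_rot: [-89.3, -0.1, -95.8]
ft_force: [1.2, -0.1, -3.1]
finger_gap: 23.5
```

Request:
move_arm --motion "2 1 0 0 0 1.1; 5 2.5 0 0 0 1.1; 8 4 0 0 0 1.1; 11 6 0 0 0 1.1; 14 7.5 0 0 0 1.1; 17 9 0 0 0 1.1; 19 10 0 0 0 1.1; 19.8 10.7 0 0 0 1.1; 19.8 10.7 0 0 0 1.1; 19.8 10.7 0 0 0 1.1"

```text
time: 13.77
tool_pos: [634.2, 38.4, 300.3]
tcp_rot: [-90.2, -0.0, -94.6]
ft_force: [-0.3, 0.1, -5.3]
finger_gap: 23.7
```

Run:
```python
from h import *
print(readout.sense()['tool_pos'],readout.sense()['tcp_rot'])
a=snap('scene','s5')['image'][190:310,210:430];b=snap('top','t5')['image'][140:260,230:450]
cv2.imwrite('pics/c5.png',np.vstack([cv2.resize(i,(550,300),interpolation=2) for i in(a,b)]))
```

```text
[634.15237712  38.35788313 300.30388318] [-9.02137110e+01 -2.26632861e-02 -9.46242771e+01]
```

View pics/c5.png

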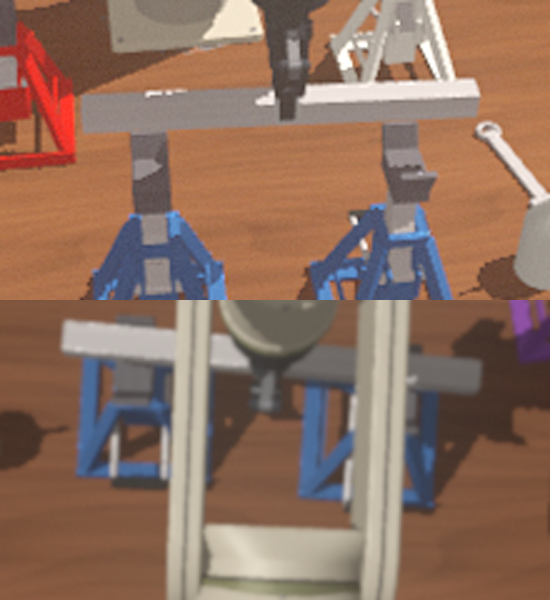

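The tube is over both cradles with its ends clear: (80..478, 105) in the scene panel, (62..480, 340..375) in the top panel. I lower it, slowing near contact, which I expect at TCP z of about 232.

Request:
move_arm --motion "0 0 0 0 0 0; 0.1 0 -1 0 0 0; 0.1 0 -2 0 0 0; 0.1 0 -3 0 0 0; 0.1 0 -4 0 0 0; 0.1 0 -4.5 0 0 0; 0.1 0 -4.9 0 0 0; 0.1 0 -4.9 0 0 0; 0.1 0 -4.9 0 0 0"

```text
time: 14.62
tool_pos: [636.0, 38.2, 253.2]
tcp_rot: [-90.0, -0.0, -94.7]
ft_force: [0.1, -0.2, -4.5]
finger_gap: 23.1
```

Run:
```python
from h import *
s=snap('scene','s6')['image'][200:290,220:420]
cv2.imwrite('pics/c6.png',cv2.resize(s,(800,360),interpolation=2))
```

```text
(no output)
```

View pics/c6.png

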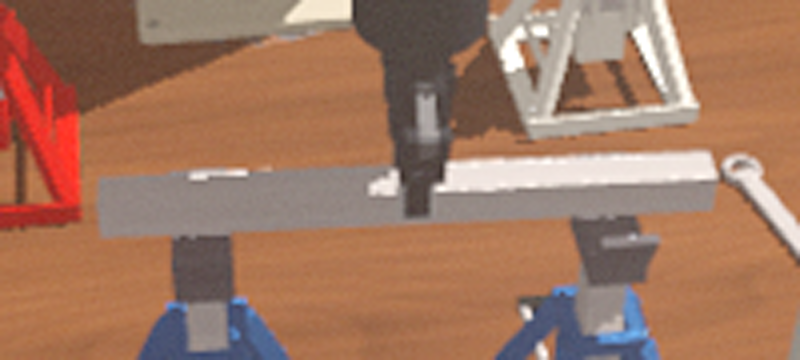

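Request:
move_arm --motion "0 0 -0.3 0 0 0; 0 0 -0.6 0 0 0; 0 0 -0.9 0 0 0; 0 0 -1.2 0 0 0; 0 0 -1.5 0 0 0; 0 0 -1.5 0 0 0"

```text
time: 15.17
tool_pos: [635.5, 38.1, 237.1]
tcp_rot: [-90.1, -0.0, -94.7]
ft_force: [-0.2, -0.4, -4.5]
finger_gap: 23.5
```

Request:
move_arm --motion "0 0 -0.1 0 0 0; 0 0 -0.2 0 0 0; 0 0 -0.3 0 0 0; 0 0 -0.4 0 0 0; 0 0 -0.4 0 0 0"

```text
time: 15.58
tool_pos: [635.9, 38.1, 234.1]
tcp_rot: [-90.0, 0.0, -94.7]
ft_force: [0.3, 0.3, -5.8]
finger_gap: 23.3
```

Request:
move_arm --motion "0 0 -0.1 0 0 0; 0 0 -0.2 0 0 0; 0 0 -0.2 0 0 0"

```text
time: 15.83
tool_pos: [636.1, 38.1, 232.5]
tcp_rot: [-90.0, 0.0, -94.7]
ft_force: [0.2, -0.7, -4.2]
finger_gap: 23.3
```

Request:
move_arm --motion "0 0 -0.05 0 0 0; 0 0 -0.1 0 0 0; 0 0 -0.1 0 0 0"

```text
time: 16.08
tool_pos: [636.1, 38.1, 232.3]
tcp_rot: [-89.9, 0.0, -94.7]
ft_force: [-4.0, 0.3, 3.1]
finger_gap: 22.9
```

Request:
move_arm --motion "0 0 -0.04 0 0 0; 0 0 -0.04 0 0 0"

```text
time: 16.25
tool_pos: [636.1, 38.1, 232.3]
tcp_rot: [-89.9, 0.0, -94.7]
ft_force: [-6.5, 0.1, 6.7]
finger_gap: 23.7
```

```bash
python3 -c "
from h import *
s=readout.sense();print(s['wrist_torque'],s['ft_force'],s['tcp_rot'],s['tool_pos'])"
```

```text
[ 0.06855446  0.96103704 -0.03989324] [-6.53079684  0.07199486  6.71654767] [-8.99358961e+01  7.47081739e-05 -9.46649596e+01] [636.14371224  38.13447375 232.30445491]
```

Contact came at the expected height with almost no tilting moment, so both cradles bear. I ease the load off and release.

Request:
move_arm --motion "0 0 0.06 0 0 0; 0 0 0.1 0 0 0; 0 0 0.1 0 0 0"

```text
time: 16.5
tool_pos: [636.1, 38.1, 232.3]
tcp_rot: [-90.0, 0.0, -94.7]
ft_force: [-2.7, -0.1, 4.2]
finger_gap: 23.4
```

Request:
move_arm --motion "0 0 0 0 0 0; 0 0 0 0 0 0; 0 0 0 0 0 0; 0 0 0 0 0 0; 0 0 0 0 0 0; 0 0 0 0 0 0; 0 0 0 0 0 0; 0 0 0 0 0 0" --fingers 7.5

```text
time: 17.17
tool_pos: [636.0, 38.1, 231.9]
tcp_rot: [-90.0, -0.0, -94.7]
ft_force: [-0.3, 0.1, -0.6]
finger_gap: 75.1
```

Request:
move_arm --motion "0 0 1 0 0 0; 0 0 3 0 0 0; 0 0 6 0 0 0; 0 0 10 0 0 0; 0 0 13 0 0 0; -4 0 15 0 0 0; -8 0 15 0 0 0; -12 0 15 0 0 0; -16 0 15 0 0 0; -16 0 15 0 0 0"

```text
time: 18.0
tool_pos: [470.2, 38.5, 383.2]
tcp_rot: [-90.0, 0.0, -94.6]
ft_force: [-0.2, -1.1, -0.0]
finger_gap: 75.1
```

Run:
```python
from h import *
a=snap('scene','s7')['image'][200:320,190:450];b=snap('top','t7')['image'][140:260,230:490]
cv2.imwrite('pics/c7.png',np.vstack([cv2.resize(i,(650,300),interpolation=2) for i in(a,b)]))
```

```text
(no output)
```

View pics/c7.png

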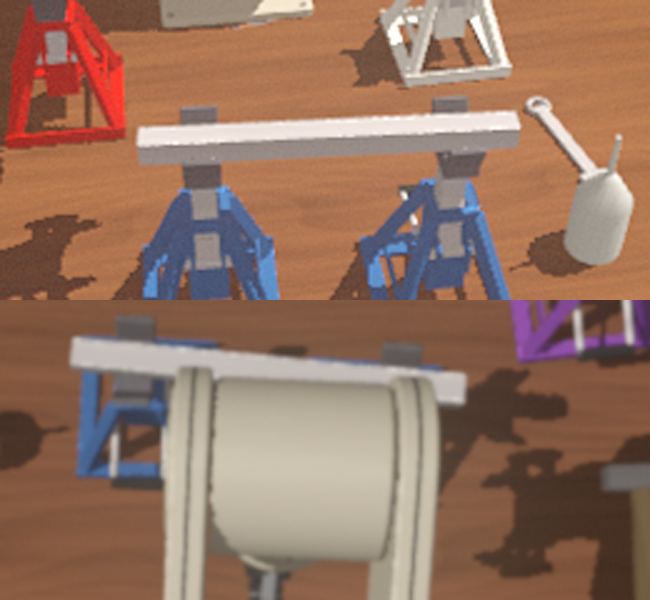

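The tube lies between the horns on both cradles, at (200,140) and (450,130) in the scene panel. The low column is still up and the arm is clear.

Request:
move_arm --motion "0 0 0 0 0 0; 0 0 0 0 0 0; 0 0 0 0 0 0; 0 0 0 0 0 0"

```text
time: 18.43
tool_pos: [476.8, 38.1, 381.5]
tcp_rot: [-90.1, -0.0, -94.7]
ft_force: [-0.4, 0.5, 0.0]
finger_gap: 74.9
```

```bash
python3 -c "
from h import *
print(r.hand_in())"
```

```text
the job is handed in; nothing more can be done
None
```

I lifted the low stand's column to its middle notch, lowered it gently onto the pawl and let it go. Then I laid the tube across both cradles and handed the job in at about 18.4 s; no verdict is reported.

- **Low column:** it came to rest on the pawl about 48 mm above its lowest place, putting its cradle floor at about 224 mm. Two camera checks put it 0.4 mm below and 2.3 mm above the set cradle. My first look had put the set floor at about 223 mm.
- **Tube:** contact came at the height I expected, with a wrist force of about 7 N and almost no tilting moment, so both cradles were bearing. The last picture shows it lying between the horns of both cradles, released, with the arm clear.
- **Tools:** I did not re-measure them. The wrench and oil can look untouched in that picture. The hammer is outside it, and the arm made no contact anywhere near it.
- **Disagreements:** the camera read the known low cradle about 5 mm too high, so I compared the two stands with each other instead of trusting absolute heights. The cradle centres differed by 2–3 mm between my two ways of measuring, and I aimed at the mean. No check failed.

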